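Turn the rocking reading lens flat side down and square it to the fence

TASK

The half-cylinder reading lens was put down on its round side and is rocking on the reading board. Steady it, tip it over onto its flat side without lifting it into the air, and push it squarely up against the fence on the right-hand edge of the board, so that it lies flat over the whole test strip. Leave the things beside the board where they are.

Things in the scene. Friction and masses are not known exactly. Their poses are not given: they have to be found in the camera images.
- flat_mid (a point): Centre of the flat face of the reading lens, a loose bar magnifier of 0.11-0.2 kg: clear half-cylinder, radius 25 mm, 120 mm long, blue rim round its flat face (72 x 120 mm with rim). y runs along its length; z out of the flat face, away from the round; x across, at first roughly to the fence. Starts on its round, flat face up, this point 25 mm over the board's top, rocking about y up to 0.3 rad.
- reading_lens: The same lens; origin on the crown line of its round, half-way along, 25 mm from the flat face (underneath at the start, on top when it lies flat side down). Axes as at flat_mid. Left alone, the rocking dies down in a few seconds.
- near_edge (a point): Middle of the lens rim's long edge farther from the fence at the start, on the rim's round-side face (lens x = -36, z = -5 mm). The rim is 5 mm thick, flush with the flat face, and overhangs the round by 11 mm on both long sides. With this edge raised the lens rolls on its round to 0.77 rad, then turns on its other long edge; past about 1.9 rad in all it falls flat side down.
- board: Fixed white reading board on four feet, top 24 mm above the bench, plate 6 mm thick. Origin at bench height; x points to the fence (which stands on the robot's right-hand side of the board), y along the fence, z up. The plate reaches from x = -135 to +115 mm and y = -100 to +100 mm. The lens starts on it, on the side away from the fence, within about 0.2 rad of parallel to it.
- fence_mid (a point): Middle of the near face of the fixed aluminium fence, at the board's top (board x = +95 mm). The fence runs along the board's whole edge at +x, stands 14 mm above the plate and is 12 mm thick.
- strip_mid (a point): Middle of the fixed flat paper test strip with purple bands (56 mm along the fence, 26 mm across), 36 mm in front of the fence, on the board's top. Home, the lens's flat_mid is over this line, 36 mm from the fence.
- petri: Loose closed petri dish, 60 mm across, 15 mm high, beyond the board as seen from the robot; leave alone. Origin at the centre of its underside.
- kit_box: Loose small blue carton, 45 x 60 x 50 mm high, on the robot's side of the board; leave alone. Origin at the centre of its underside.
- timer: Loose lab timer, 66 x 66 x 19 mm high, beyond the board as seen from the robot, near the fence's far end; leave alone. Origin at the centre of its underside.
Things that resemble listed ones, but are neither listed nor needed, are in the scene too. There is more than one size of the reading_lens; the job needs the smaller.

How it is judged:
By the outcome, as a careful person would: the job done as asked, in the order asked, and still so for the second after the job is handed in, with the robot touching nothing.
It also fails if it takes over 40 s, if anything falls off the work surface, if the arm or the gripper's body presses on something with over 40 N, if the wrist force passes 120 N, or if a joint passes its speed limit or range.

ROBOT

A 7-joint arm with a two-finger parallel gripper is mounted at the origin on the work surface; the furniture and walls round the work are solid. World frame = base frame: x ahead of the robot, y to its left, z up, the work surface at z = 0. Lengths are in m, angles in rad, forces in N, time in s.
With the tool pointing down it reaches from about 0.425 to 1.025 m from the base axis. Payload 3.6 kg.
Tool frame: the origin (TCP) lies at the very end of the fingers, on their centre line; the grasp point (between the pads) lies 19 mm behind it (manip.grasp_offset is the distance from the TCP to the grasp point, in m); z points along the fingers, y is the line along which they close (so a half turn about z gives the same grasp; the last joint's range is limited). The gripper opens to 85 mm and grips with 20 to 120 N. Pads are 22 mm wide; open, the fingers measure 114 mm over their backs; the gripper's body (76 mm by 85 mm) begins 54 mm behind the grasp point. The pads swing forward as they close: fully open they stand 13 mm farther back than shut.
Start: joints at [1.153, 0.591, 0.048, 1.609, -0.033, 0.943, -0.034], TCP at [0.231, -0.687, 0.208] pointing down, gripper open.
Joint ranges: [-2.69, 2.69], [-0.47, 2.24], [-1.27, 1.36], [0.19, 2.51], [-1.53, 4.68], [0.08, 2.07], [-3.09, 3.09]. Speed limits (rad/s): [2.57, 2.57, 3.14, 3.14, 3.14, 3.14, 3.14].

INTERFACE

Orientations are given as a unit quaternion [x, y, z, w].
In Python, from workcell import manip, viewer, job, nets gives the robot as it stands. The module is installed in compiled form; this text tells all that it offers.
- The arm moves only by the tool drive_tool, never from a script. Its argument "series" is a list of rows, each an object of numbers: "dx", "dy", "dz": the shift along the world's x, y, z in cm; "roll": the turn about the world's z in rad; "gripper": the opening in per cent of the stroke, from 0 (shut) to 100 (fully open). In form: [{"dx": .., "dy": .., "dz": .., "roll": .., "gripper": ..}, ...]. A call has 1 to 8 rows; each row is the pose to reach, as a shift and turn from the pose commanded when the call began; what a row does not reach only later rows make up. A row lasts 1/8 s, in which the tool goes at most 62.5 mm and 10.7 degrees, less where a joint would pass 70% of its speed; a pose out of reach is approached as far as the arm can. A call with a gripper value outside its range is refused whole. The fingers move at their own pace and stop on an object; "force" is the grip in N (left out, the last holds). Time passes only in rows, so rows that repeat a pose let the fingers close. It gives the time, the measured TCP pose, the force, the opening and the grip force at its end, in the units of the state.
- manip.get_obs(): the state, without advancing time (a new reading comes with each control period).
- viewer.camera(name): name is "side" or "top" or "wrist"; returns (picture, depth): 384x512x3 uint8, red, green, blue; 384x512 float32, m along the optical axis (not along the pixel's ray), 0 where there is no reading.
- viewer.calibration(name): a dict with "fx", "fy", "cx", "cy" (pixels), "extrinsics" (4x4, takes a point from camera to world coordinates). Camera axes: x right, y down, z forward; pixel columns grow to the right and rows downward; lengths in m; the calibration is good to about 2 mm. A picture is of the moment at which its call begins: read the wrist's pose just before it. calibration takes no time and is no camera call; for the wrist camera it gives the pose at the moment of the call.
- job.sign_off(): hands the job in; it is judged then, once.
Trained networks look in the newest picture that a camera, given by its name, has taken for a name from the list of things; names that differ only in an ending like _2 or _b are one class to them, and where a whole thing is asked for, a point or a joint stands for the part that bears it (a point fixed in the world has none). Each returns a list of dicts, best first, with "conf" (0 to 1); they miss things now and then, are a little off and sometimes report something else, mostly with a low value. They report only what shows in the picture. A call takes as long as a camera call. They do not tell look-alikes from the thing itself.
- nets.outline_of(camera, label): "pixels" (384x512 bool, what is visible of it) and "uv" ([column, row] in pixels, amid what is visible of it).
- nets.pinpoint(camera, label): "uv" ([column, row] in pixels: a listed point, or the origin of a listed thing).
The state is a dict: "time_s": time; "qpos": joint angles; "qd": joint speeds; "effort": joint torques, N m; "position": TCP position; "tool_rot": TCP orientation; "ft_force": force on the tool from outside, world axes, zero at the start; "moment": the same for the moment, N m; "width": finger opening in m; "gripper_force": force on a finger pad.
Only numpy, scipy, OpenCV 4.12 (cv2) and the standard library are available. Lean on these libraries where they do the work, as an engineer would, in place of code of your own. Each camera call takes 0.05 s, during which the arm holds its last target. There are 200 camera calls.

## Working session

There is one attempt and no reset: what is moved stays moved. The work goes in short steps, Python scripts to look and compute and a tool call to move; the robot and the scene stay as the last step left them, time stands still between calls to the robot, and variables do not carry over. Pictures are saved under pics/ and viewed, at most 10 in all, crops included, and the job is handed in when it is done.

Besides the shell and the picture viewer there is one more tool, called as name(argument=value, ...) on one line, values as JSON. drive_tool: Moves the arm, as the interface text tells. Its arguments: {"type":"object","properties":{"series":{"type":"array","items":{"type":"object","properties":{"dx":{"type":"number"},"dy":{"type":"number"},"dz":{"type":"number"},"roll":{"type":"number"},"gripper":{"type":"number"}}}},"force":{"type":"number"}},"required":["series"]}

```bash
mkdir -p pics
cat > h.py <<'E'
import numpy as np, cv2
from workcell import manip, viewer, job, nets
def snap(c,f=None):
    im,d=viewer.camera(c)
    if f: cv2.imwrite('pics/'+f,im[:,:,::-1])
    return im,d
def w(c,uv,d=None,z=None):
    k=viewer.calibration(c);T=np.array(k['extrinsics'])
    r=np.array([(uv[0]-k['cx'])/k['fx'],(uv[1]-k['cy'])/k['fy'],1])
    if z is not None:
        dr=T[:3,:3]@r; return T[:3,3]+dr*(z-T[2,3])/dr[2]
    u,v=int(round(uv[0])),int(round(uv[1])); p=d[max(0,v-1):v+2,max(0,u-1):u+2]; p=p[p>0]
    return T[:3,:3]@(r*np.median(p))+T[:3,3] if len(p) else None
E
python3 - <<'E'
from h import *
np.set_printoptions(precision=3,suppress=True)
o=manip.get_obs();print(o['time_s'],o['position'],o['tool_rot'])
ims=[]
for c in ['top','side']:
    im,d=snap(c,c+'0.png')
    for l in ['flat_mid','reading_lens','near_edge','board','fence_mid','strip_mid','petri','kit_box','timer']:
        for r in nets.pinpoint(c,l)[:3]:
            print(c,l,round(r['conf'],2),np.round(r['uv']),w(c,r['uv'],d))
print(manip.get_obs()['time_s'])
E
```

```text
0.0 [ 0.231 -0.686  0.206] [ 0.987  0.162 -0.    -0.001]
top flat_mid 0.91 [240. 202.] [0.549 0.169 0.05 ]
top flat_mid 0.59 [162. 268.] [0.39  0.357 0.033]
top reading_lens 0.97 [236. 206.] [0.54  0.178 0.053]
top reading_lens 0.57 [159. 273.] [0.379 0.365 0.034]
top near_edge 0.83 [227. 204.] [0.543 0.199 0.055]
top near_edge 0.79 [166. 251.] [0.432 0.357 0.002]
top board 0.88 [278. 215.] [0.521 0.076 0.024]
top fence_mid 0.83 [313. 209.] [ 0.533 -0.011  0.024]
top strip_mid 0.79 [305. 212.] [0.528 0.008 0.024]
top strip_mid 0.64 [277. 151.] [0.685 0.076 0.015]
top petri 0.88 [280. 152.] [0.68  0.067 0.017]
top kit_box 0.55 [244. 270.] [0.385 0.157 0.05 ]
side flat_mid 0.87 [300. 291.] [0.38  0.405 0.032]
side reading_lens 0.83 [306. 278.] [0.374 0.365 0.035]
side reading_lens 0.79 [254. 219.] [0.539 0.199 0.05 ]
side near_edge 0.9 [282. 282.] [0.429 0.361 0.007]
side near_edge 0.83 [254. 220.] [0.542 0.19  0.04 ]
side board 0.94 [272. 210.] [0.507 0.142 0.046]
side fence_mid 0.81 [277. 187.] [ 0.528 -0.011  0.026]
side strip_mid 0.6 [273. 191.] [0.535 0.012 0.022]
side petri 0.47 [218. 204.] [0.678 0.093 0.001]
side kit_box 0.84 [319. 235.] [0.373 0.176 0.016]
side timer 0.65 [227. 185.] [0.679 0.007 0.016]
1.0
```

Run:
```python
import cv2,numpy as np
a=cv2.imread('pics/top0.png');b=cv2.imread('pics/side0.png')
x=cv2.resize(a[130:300,120:370],None,fx=3.2,fy=3.2,interpolation=cv2.INTER_CUBIC)
y=cv2.resize(b[160:310,190:350],None,fx=4,fy=4)
cv2.imwrite('pics/a.png',x);cv2.imwrite('pics/b.png',y)
```

```text
(no output)
```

View pics/a.png

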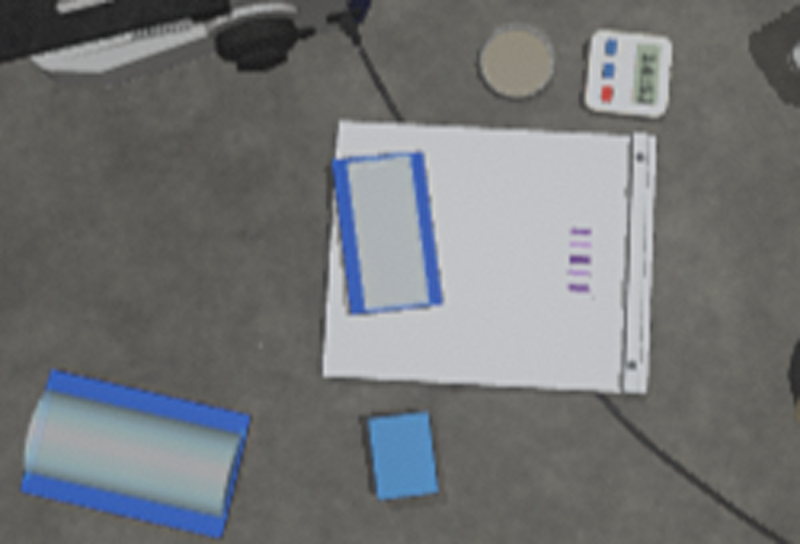

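View pics/b.png

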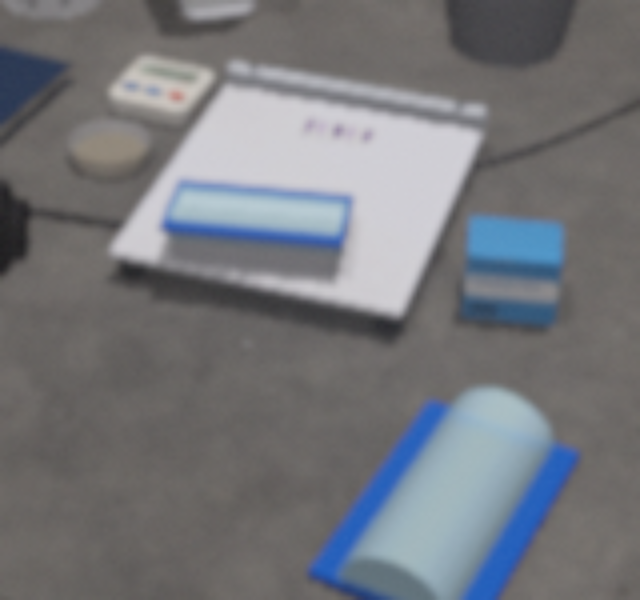

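Two lens-like items. The one on the board, top (240,202), flat face up, is the smaller and starts where described. The other, at (162,268), lies flat on the bench and is visibly larger, so it is the decoy. I'll check the sizes numerically and measure the board and lens poses.

```bash
cat >> h.py <<'E'
def blue(im):
    h=cv2.cvtColor(im,cv2.COLOR_RGB2HSV); return ((h[...,0]>100)&(h[...,0]<130)&(h[...,1]>120)).astype(np.uint8)
def rect(c,mask,z):
    ys,xs=np.nonzero(mask); P=np.array([w(c,(x,y),z=z)[:2] for x,y in zip(xs,ys)])
    (cx,cy),(a,b),_=r=cv2.minAreaRect((P*1000).astype(np.float32)); bx=cv2.boxPoints(r)
    e=max((bx[1]-bx[0],bx[2]-bx[1]),key=np.linalg.norm); e=e*np.sign(e[0])
    return np.round((cx,cy)),np.round(sorted((a,b))),round(float(np.arctan2(e[1],e[0])),3)
E
python3 - <<'E'
from h import *
im,d=snap('top','top1.png')
m=blue(im); n,l,s,c=cv2.connectedComponentsWithStats(m)
for i in range(1,n):
    if s[i,4]>60: print(c[i].round(),s[i,4],rect('top',l==i,.049 if 195<c[i][1]<210 else .005))
k=nets.outline_of('top','board')[0]['pixels']; print('board',rect('top',k,.024))
# fence: pixel ends near crop -> top px
for uv in [(120+630/3.2,130+135/3.2),(120+622/3.2,130+390/3.2),(120+340/3.2,130+122/3.2),(120+323/3.2,130+378/3.2),(120+580/3.2,130+260/3.2)]:
    print(w('top',uv,z=.024).round(3), w('top',uv,d).round(3))
ys,xs=np.nonzero(m[180:240,200:270]); 
pts=np.array([w('top',(x+200,y+180),d) for x,y in zip(xs,ys)]); print('rim z vs y',np.polyfit(pts[:,1],pts[:,2],1))
print(manip.get_obs()['time_s'])
E
```

```text
[299.  80.] 78 (array([876.,  16.]), array([11., 52.]), -1.171)
[433.  80.] 67 (array([ 873., -329.]), array([21., 24.]), -1.105)
[251. 201.] 179 (array([552., 143.]), array([  9., 115.]), 0.127)
[226. 204.] 192 (array([545., 203.]), array([ 10., 119.]), 0.129)
[163. 272.] 861 (array([382., 364.]), array([ 97., 162.]), 1.343)
[246. 272.] 466 (array([380., 156.]), array([46., 61.]), 0.129)Traceback (most recent call last):
  File "<stdin>", line 6, in <module>
  File "h.py", line 17, in rect
    ys,xs=np.nonzero(mask); P=np.array([w(c,(x,y),z=z)[:2] for x,y in zip(xs,ys)])
                                        ~^^^^^^^^^^^^^
  File "h.py", line 8, in w
    k=viewer.calibration(c);T=np.array(k['extrinsics'])
ValueError: time passes only in moves, steps and waits
```

```bash
python3 - <<'E'
s=open('h.py').read()
s=s.replace("k=viewer.calibration(c);T","k=cal(c);T").replace("def w(","_c={}\ndef cal(c):\n    if c not in _c: _c[c]=viewer.calibration(c)\n    return _c[c]\ndef w(",1)
open('h.py','w').write(s)
E
python3 - <<'E'
from h import *
im,d=snap('top')
m=blue(im)
r=nets.outline_of('top','board')
if r: print('board',rect('top',r[0]['pixels'],.024))
for n,a,b in [('fence far/near',630,135),('',622,390),('left edge',340,122),('',323,378),('strip',580,260)]:
    uv=(120+a/3.2,130+b/3.2); print(n,w('top',uv,z=.024).round(3))
n,l,s,c=cv2.connectedComponentsWithStats(m)
for i in range(1,n):
    if s[i,4]>60 and 190<c[i][1]<215: print(c[i].round(),rect('top',l==i,.049),[w('top',c[i]+[0,dy],d)[2].round(3) for dy in (-8,0,8)])
p=nets.outline_of('top','timer'); print([ (round(q['conf'],2),q['uv'],w('top',q['uv'],d).round(3)) for q in p[:1]])
print(manip.get_obs()['time_s'])
E
```

```text
board (array([533.,  87.]), array([202., 254.]), 1.516)
fence far/near [ 0.627 -0.023  0.024]
 [ 0.429 -0.013  0.024]
left edge [0.639 0.204 0.024]
 [0.438 0.216 0.024]
strip [0.529 0.017 0.024]
[248. 201.] (array([552., 149.]), array([ 10., 118.]), 0.126) [np.float64(0.057), np.float64(0.057), np.float64(0.055)]
[224. 204.] (array([544., 207.]), array([  9., 117.]), 0.13) [np.float64(0.042), np.float64(0.042), np.float64(0.042)]
[(0.73, [317.4, 152.3], array([ 0.679, -0.026,  0.017]))]
1.25
```

drive_tool(series=[{"dz": 6}, {"dx": 2, "dy": 5, "dz": 10}, {"dx": 5, "dy": 11, "dz": 10}, {"dx": 10, "dy": 17, "dz": 10}, {"dx": 14, "dy": 23, "dz": 10}, {"dx": 18, "dy": 29, "dz": 10}, {"dx": 22, "dy": 35, "dz": 10}, {"dx": 25, "dy": 41, "dz": 10}])

```text
invalid input
```

drive_tool(series=[{"dx": 0, "dy": 0, "dz": 6, "roll": 0, "gripper": 100}, {"dx": 3, "dy": 5, "dz": 9, "roll": 0, "gripper": 100}, {"dx": 7, "dy": 10, "dz": 11, "roll": 0, "gripper": 100}, {"dx": 11, "dy": 15, "dz": 11, "roll": 0, "gripper": 100}, {"dx": 15, "dy": 20, "dz": 11, "roll": 0, "gripper": 100}, {"dx": 18, "dy": 25, "dz": 11, "roll": 0, "gripper": 100}, {"dx": 21, "dy": 30, "dz": 11, "roll": 0, "gripper": 100}, {"dx": 24, "dy": 36, "dz": 11, "roll": 0, "gripper": 100}])

```text
time_s: 2.25
position: [0.4697, -0.3311, 0.3178]
tool_rot: [0.987, 0.162, 0.0, 0.0]
ft_force: [1.5, -0.3, -0.2]
width: 0.0857
gripper_force: 0.0
```

drive_tool(series=[{"dx": 2, "dy": 6, "dz": 0, "roll": -0.1, "gripper": 85}, {"dx": 4, "dy": 12, "dz": 0, "roll": -0.2, "gripper": 85}, {"dx": 6, "dy": 18, "dz": 0, "roll": -0.2, "gripper": 85}, {"dx": 8, "dy": 24, "dz": 0, "roll": -0.2, "gripper": 85}, {"dx": 8, "dy": 30, "dz": 0, "roll": -0.2, "gripper": 85}, {"dx": 8, "dy": 36, "dz": 0, "roll": -0.2, "gripper": 85}, {"dx": 8, "dy": 42, "dz": -3, "roll": -0.2, "gripper": 85}, {"dx": 7.7, "dy": 48, "dz": -6, "roll": -0.2, "gripper": 85}])

```text
time_s: 3.25
position: [0.5464, 0.1407, 0.2617]
tool_rot: [0.998, 0.062, 0.001, -0.0]
ft_force: [0.9, -0.6, 0.4]
width: 0.0724
gripper_force: 0.0
```

drive_tool(series=[{"dx": 0, "dy": 3.4, "dz": -2, "roll": 0, "gripper": 85}, {"dx": 0, "dy": 3.4, "dz": -5, "roll": 0, "gripper": 85}, {"dx": 0, "dy": 3.4, "dz": -8, "roll": 0, "gripper": 85}, {"dx": 0, "dy": 3.4, "dz": -8, "roll": 0, "gripper": 85}])

```text
time_s: 3.75
position: [0.544, 0.1721, 0.1797]
tool_rot: [0.998, 0.062, -0.002, 0.001]
ft_force: [0.3, -0.1, -0.7]
width: 0.0729
gripper_force: 0.0
```

Run:
```python
from h import *
print(manip.get_obs()['position'])
im,d=snap('wrist','w0.png')
m=blue(im);n,l,s,c=cv2.connectedComponentsWithStats(m)
for i in range(1,n):
    if s[i,4]>300: print(c[i].round(),s[i,:5],rect('wrist',l==i,.049),w('wrist',c[i],d))
im,d=snap('side'); cv2.imwrite('pics/s1.png',cv2.resize(im[100:290,160:400,::-1],None,fx=3,fy=3))
print(manip.get_obs()['time_s'],manip.get_obs()['qpos'])
```

```text
[0.54403622 0.17214141 0.17968564]
[258. 158.] [ 217   99   79  126 2950] (array([547., 176.]), array([ 71., 123.]), 0.127) [0.55489687 0.17524466 0.05156343]
[ 83. 238.] [  20  213  133   51 1876] (array([448., 339.]), array([ 18., 134.]), 1.357) [0.4254473  0.36462684 0.008702  ]
[256. 300.] [ 236  266   42   69 2758] (array([394., 157.]), array([46., 89.]), 0.125) [0.3972232  0.15709081 0.05177363]
[ 56. 292.] [ 12 278  92  28 481] (array([378., 373.]), array([ 8., 98.]), 1.351) [0.34622585 0.40027764 0.00949894]
3.85 [-0.21770155  0.44019397 -0.22519823  1.97174275  0.14112814  0.74361527
 -1.9723561 ]
```

View pics/w0.png

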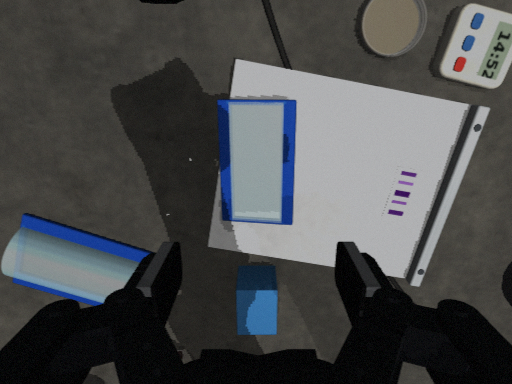

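drive_tool(series=[{"dx": 0, "dy": 0, "dz": -4, "roll": 0, "gripper": 85}, {"dx": 0, "dy": 0, "dz": -8, "roll": 0, "gripper": 85}, {"dx": 0, "dy": 0, "dz": -8, "roll": 0, "gripper": 85}, {"dx": 0, "dy": 0, "dz": -8, "roll": 0, "gripper": 85}])

```text
time_s: 4.35
position: [0.5475, 0.1735, 0.1036]
tool_rot: [0.998, 0.062, 0.002, -0.001]
ft_force: [-0.1, 0.6, 0.3]
width: 0.0725
gripper_force: 0.0
```

drive_tool(series=[{"dx": 0, "dy": 1.2, "dz": 0, "roll": 0, "gripper": 85}, {"dx": 0, "dy": 1.2, "dz": -3, "roll": 0, "gripper": 85}, {"dx": 0, "dy": 1.2, "dz": -5.5, "roll": 0, "gripper": 85}, {"dx": 0, "dy": 1.2, "dz": -6, "roll": 0, "gripper": 85}, {"dx": 0, "dy": 1.2, "dz": -6, "roll": 0, "gripper": 85}])

```text
time_s: 4.97
position: [0.5466, 0.1858, 0.0425]
tool_rot: [0.998, 0.063, 0.001, -0.0]
ft_force: [0.9, 0.3, 0.3]
width: 0.073
gripper_force: 0.0
```

Run:
```python
from h import *
im,d=snap('side'); cv2.imwrite('pics/s2.png',cv2.resize(im[130:270,190:390,::-1],None,fx=4,fy=4,interpolation=cv2.INTER_CUBIC))
```

```text
(no output)
```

View pics/s2.png

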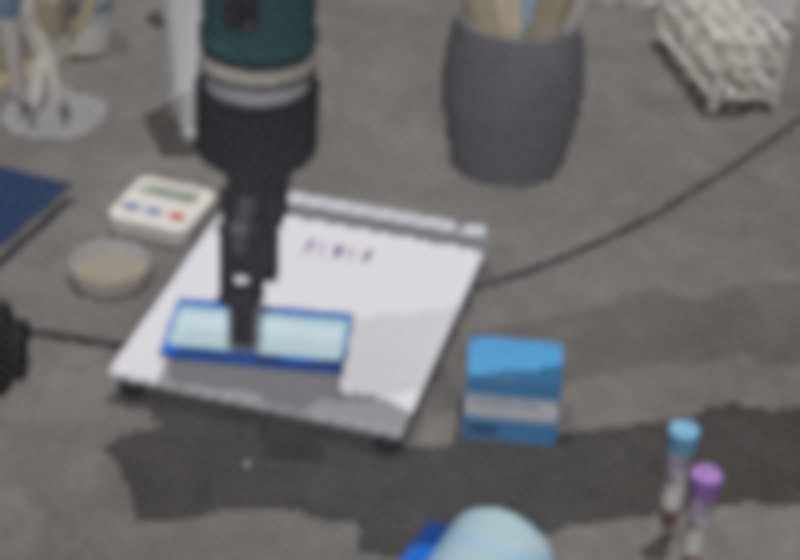

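drive_tool(series=[{"dx": 0, "dy": 0, "dz": -0.3, "roll": 0, "gripper": 85}, {"dx": 0, "dy": 0, "dz": -0.6, "roll": 0, "gripper": 85}, {"dx": 0, "dy": 0, "dz": -0.9, "roll": 0, "gripper": 85}, {"dx": 0, "dy": -0.2, "dz": -1.2, "roll": 0, "gripper": 85}])

```text
time_s: 5.52
position: [0.5459, 0.183, 0.0294]
tool_rot: [0.998, 0.062, 0.0, -0.0]
ft_force: [-1.2, 0.3, -0.7]
width: 0.0727
gripper_force: 0.0
```

Run:
```python
from h import *
print(manip.get_obs()['ft_force'])
im,d=snap('side'); cv2.imwrite('pics/s3.png',cv2.resize(im[170:240,210:310,::-1],None,fx=6,fy=6,interpolation=cv2.INTER_CUBIC))
m=blue(im)
for u in (236,240,244,262,266,270,274):
    ys=np.nonzero(m[190:232,u])[0]+190
    print(u,[w('side',(u,y),d).round(3).tolist() for y in (ys[[0,-1]] if len(ys) else [])])
```

```text
[-1.1515897   0.2787499  -0.71141951]
236 [[0.585, 0.21, 0.045], [0.585, 0.213, 0.043]]
240 [[0.592, 0.152, 0.053], [0.574, 0.212, 0.042]]
244 [[0.581, 0.153, 0.056], [0.564, 0.21, 0.042]]
262 [[0.533, 0.146, 0.053], [0.518, 0.203, 0.041]]
266 [[0.508, 0.201, 0.044], [0.508, 0.202, 0.042]]
270 [[0.498, 0.2, 0.045], [0.497, 0.202, 0.041]]
274 [[0.502, 0.141, 0.053], [0.502, 0.141, 0.053]]
```

View pics/s3.png

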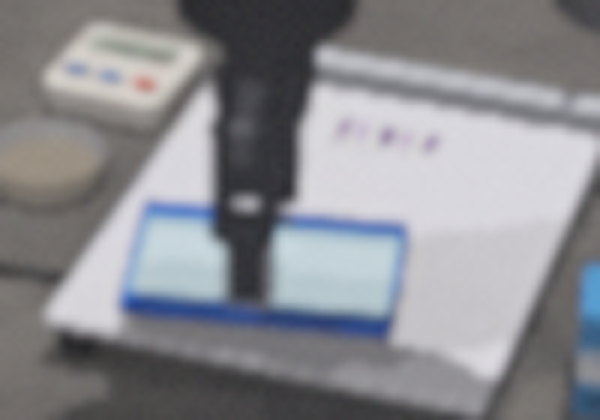

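Run:
```python
from h import *
im,d=snap('side')
for u in (248,251,254):
    for v in (206,212,216,218,220,222,224): print(u,v,w('side',(u,v),d).round(3),im[v,u],end=' | ')
    print()
im,d=snap('top');m=blue(im)
n,l,s,c=cv2.connectedComponentsWithStats(m)
for i in range(1,n):
    if 190<c[i][1]<225 and s[i,4]>10: print(c[i].round(),s[i],w('top',c[i],d))
print(manip.get_obs()['ft_force'])
```

```text
248 206 [0.543 0.246 0.119] [52 53 53] | 248 212 [0.547 0.232 0.091] [105 113 118] | 248 216 [0.547 0.232 0.079] [100 105 110] | 248 218 [0.548 0.23  0.071] [ 96 102 108] | 248 220 [0.549 0.225 0.062] [ 81  89 117] | 248 222 [0.554 0.208 0.043] [ 57  77 130] | 248 224 [0.558 0.192 0.025] [104 105 119] | 
251 206 [0.536 0.242 0.118] [56 55 61] | 251 212 [0.54  0.23  0.091] [49 50 54] | 251 216 [0.539 0.232 0.081] [51 50 56] | 251 218 [0.54  0.229 0.073] [50 50 54] | 251 220 [0.541 0.224 0.063] [ 79  83 101] | 251 222 [0.546 0.207 0.044] [ 57  78 133] | 251 224 [0.55  0.192 0.026] [ 99 103 123] | 
254 206 [0.528 0.245 0.121] [49 50 55] | 254 212 [0.533 0.227 0.09 ] [ 95  96 101] | 254 216 [0.533 0.225 0.078] [92 93 98] | 254 218 [0.534 0.224 0.07 ] [ 96 100 103] | 254 220 [0.534 0.223 0.063] [ 95 100 110] | 254 222 [0.538 0.207 0.045] [ 59  74 118] | 254 224 [0.542 0.191 0.027] [ 93  97 120] | 
[-0.38478233 -0.08772511  0.33759606]
```

drive_tool(series=[{"dx": 0, "dy": 0, "dz": -0.3, "roll": 0, "gripper": 85}, {"dx": 0, "dy": 0, "dz": -0.6, "roll": 0, "gripper": 85}, {"dx": 0, "dy": 0, "dz": -0.9, "roll": 0, "gripper": 85}, {"dx": 0, "dy": 0, "dz": -0.9, "roll": 0, "gripper": 85}])

```text
time_s: 6.18
position: [0.5456, 0.1829, 0.0203]
tool_rot: [0.998, 0.062, -0.0, 0.0]
ft_force: [-0.7, -0.5, 0.0]
width: 0.0729
gripper_force: 0.0
```

```bash
cat >> h.py <<'E'
def look():
    im,d=snap('side'); m=blue(im); print('cm: y/z')
    for u in (240,243,251,260,266):
        print(u,[(v,*w('side',(u,v),d)[1:].round(3).tolist(),'B' if m[v,u] else '') for v in range(196,228,2)])
    o=manip.get_obs(); print(o['ft_force'],o['position'],o['time_s'])
    return im,d
E
python3 -c "
from h import *
look()"
```

```text
cm: y/z
240 [(196, 0.068, 0.025, ''), (198, 0.076, 0.024, ''), (200, 0.087, 0.024, ''), (202, 0.098, 0.025, ''), (204, 0.105, 0.024, ''), (206, 0.15, 0.048, ''), (208, 0.158, 0.047, ''), (210, 0.17, 0.049, ''), (212, 0.183, 0.052, ''), (214, 0.193, 0.053, ''), (216, 0.201, 0.053, ''), (218, 0.207, 0.05, 'B'), (220, 0.184, 0.027, ''), (222, 0.19, 0.025, ''), (224, 0.198, 0.024, ''), (226, 0.207, 0.025, '')]
243 [(196, 0.064, 0.024, ''), (198, 0.076, 0.025, ''), (200, 0.084, 0.024, ''), (202, 0.094, 0.024, ''), (204, 0.106, 0.025, ''), (206, 0.146, 0.046, ''), (208, 0.156, 0.047, ''), (210, 0.17, 0.051, ''), (212, 0.179, 0.051, ''), (214, 0.188, 0.051, ''), (216, 0.199, 0.053, ''), (218, 0.205, 0.051, 'B'), (220, 0.188, 0.032, ''), (222, 0.188, 0.025, ''), (224, 0.196, 0.025, ''), (226, 0.204, 0.024, '')]
251 [(196, 0.252, 0.152, ''), (198, 0.251, 0.146, ''), (200, 0.25, 0.14, ''), (202, 0.249, 0.134, ''), (204, 0.251, 0.129, ''), (206, 0.227, 0.107, ''), (208, 0.235, 0.107, ''), (210, 0.246, 0.108, ''), (212, 0.249, 0.105, ''), (214, 0.233, 0.088, ''), (216, 0.23, 0.079, ''), (218, 0.
[... 303 characters left out ...]
0.154, 0.049, ''), (212, 0.166, 0.05, ''), (214, 0.174, 0.05, ''), (216, 0.185, 0.052, ''), (218, 0.194, 0.052, ''), (220, 0.199, 0.049, 'B'), (222, 0.177, 0.026, ''), (224, 0.181, 0.023, ''), (226, 0.192, 0.025, '')]
266 [(196, 0.045, 0.024, ''), (198, 0.056, 0.025, ''), (200, 0.068, 0.026, ''), (202, 0.076, 0.025, ''), (204, 0.084, 0.023, ''), (206, 0.095, 0.024, ''), (208, 0.139, 0.048, ''), (210, 0.15, 0.049, ''), (212, 0.159, 0.049, ''), (214, 0.171, 0.051, ''), (216, 0.18, 0.051, ''), (218, 0.192, 0.054, ''), (220, 0.198, 0.051, 'B'), (222, 0.181, 0.033, ''), (224, 0.181, 0.026, ''), (226, 0.187, 0.025, '')]
[ 0.42239538 -0.14508929  0.10169159] [0.54576845 0.1828814  0.02044729] 6.225
```

drive_tool(series=[{"dx": 0, "dy": 0, "dz": -0.3, "roll": 0, "gripper": 85}, {"dx": 0, "dy": 0, "dz": -0.6, "roll": 0, "gripper": 85}, {"dx": 0, "dy": 0, "dz": -0.8, "roll": 0, "gripper": 85}, {"dx": 0, "dy": 0, "dz": -0.8, "roll": 0, "gripper": 85}])

```text
time_s: 6.72
position: [0.546, 0.1819, 0.0126]
tool_rot: [0.998, 0.062, -0.0, 0.001]
ft_force: [-0.2, -1.9, 2.6]
width: 0.0727
gripper_force: 1.4
```

Run:
```python
from h import *
im,d=snap('wrist','w1.png'); m=blue(im)
n,l,s,c=cv2.connectedComponentsWithStats(m)
for i in range(1,n):
    if s[i,4]>80: print(c[i].round(),s[i],w('wrist',c[i],d))
im,d=snap('side')
for u in (240,251,262): print(u,[(v,*w('side',(u,v),d)[1:].round(3).tolist()) for v in range(206,228,2)])
print(manip.get_obs()['time_s'])
```

```text
[271. 211.] [ 208  128  170  224 9210] [0.57224717 0.18081716 0.05168778]
[342. 330.] [316 299  42  61 525] [0.50827064 0.1348548  0.04431837]
[ 94. 379.] [ 79 373  29  11 200] [0.41096193 0.2826513  0.00508817]
240 [(206, 0.146, 0.045), (208, 0.157, 0.046), (210, 0.172, 0.05), (212, 0.183, 0.052), (214, 0.197, 0.056), (216, 0.205, 0.055), (218, 0.192, 0.04), (220, 0.186, 0.029), (222, 0.191, 0.026), (224, 0.198, 0.025), (226, 0.205, 0.024)]
251 [(206, 0.249, 0.123), (208, 0.25, 0.117), (210, 0.234, 0.1), (212, 0.245, 0.102), (214, 0.248, 0.098), (216, 0.231, 0.08), (218, 0.231, 0.074), (220, 0.229, 0.067), (222, 0.231, 0.062), (224, 0.23, 0.055), (226, 0.2, 0.026)]
262 [(206, 0.1, 0.025), (208, 0.139, 0.046), (210, 0.149, 0.046), (212, 0.165, 0.051), (214, 0.176, 0.052), (216, 0.188, 0.055), (218, 0.195, 0.054), (220, 0.184, 0.039), (222, 0.176, 0.027), (224, 0.181, 0.024), (226, 0.19, 0.025)]
6.825
```

View pics/w1.png

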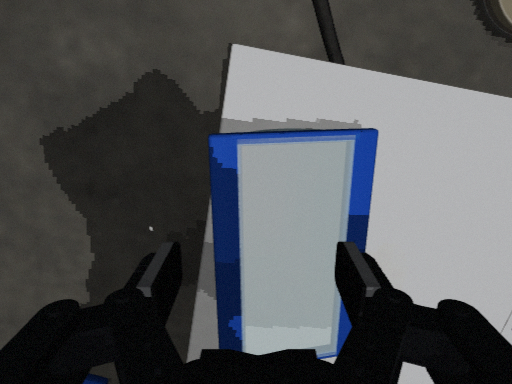

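drive_tool(series=[{"dx": 0, "dy": 0, "dz": -0.3, "roll": 0, "gripper": 85}, {"dx": 0, "dy": -0.2, "dz": -0.5, "roll": 0, "gripper": 85}, {"dx": 0, "dy": -0.4, "dz": -0.7, "roll": 0, "gripper": 85}, {"dx": 0, "dy": -0.5, "dz": -0.8, "roll": 0, "gripper": 85}])

```text
time_s: 7.32
position: [0.5464, 0.1785, 0.0045]
tool_rot: [0.998, 0.063, 0.001, -0.001]
ft_force: [0.8, -0.1, 2.3]
width: 0.0731
gripper_force: 1.3
```

Run:
```python
from h import *
im,d=snap('side')
for u in (240,251,262): print(u,[(v,*w('side',(u,v),d)[1:].round(3).tolist()) for v in range(196,230,2)])
print(manip.get_obs()['time_s'])
```

```text
240 [(196, 0.068, 0.025), (198, 0.077, 0.025), (200, 0.086, 0.024), (202, 0.099, 0.026), (204, 0.106, 0.024), (206, 0.118, 0.025), (208, 0.125, 0.024), (210, 0.191, 0.064), (212, 0.187, 0.055), (214, 0.189, 0.05), (216, 0.187, 0.042), (218, 0.177, 0.028), (220, 0.18, 0.024), (222, 0.189, 0.024), (224, 0.198, 0.025), (226, 0.206, 0.024), (228, 0.208, 0.019)]
251 [(196, 0.235, 0.141), (198, 0.243, 0.141), (200, 0.246, 0.137), (202, 0.245, 0.131), (204, 0.244, 0.125), (206, 0.245, 0.119), (208, 0.247, 0.115), (210, 0.243, 0.107), (212, 0.232, 0.093), (214, 0.241, 0.094), (216, 0.244, 0.09), (218, 0.229, 0.073), (220, 0.226, 0.065), (222, 0.228, 0.059), (224, 0.229, 0.054), (226, 0.227, 0.046), (228, 0.209, 0.026)]
262 [(196, 0.05, 0.025), (198, 0.06, 0.025), (200, 0.07, 0.025), (202, 0.078, 0.023), (204, 0.09, 0.025), (206, 0.098, 0.024), (208, 0.11, 0.025), (210, 0.12, 0.025), (212, 0.186, 0.066), (214, 0.18, 0.055), (216, 0.181, 0.049), (218, 0.181, 0.043), (220, 0.168, 0.027), (222, 0.173, 0.025), (224, 0.183, 0.026), (226, 0.188, 0.023), (228, 0.199, 0.025)]
7.375
```

drive_tool(series=[{"dx": 0, "dy": -0.5, "dz": 0.3, "roll": 0, "gripper": 75}, {"dx": 0, "dy": -1.0, "dz": 0.6, "roll": 0, "gripper": 65}, {"dx": 0, "dy": -1.5, "dz": 1.0, "roll": 0, "gripper": 55}, {"dx": 0, "dy": -2.0, "dz": 1.4, "roll": 0, "gripper": 50}, {"dx": 0, "dy": -2.0, "dz": 1.4, "roll": 0, "gripper": 50}], force=20)

```text
time_s: 8.0
position: [0.5457, 0.1575, 0.0188]
tool_rot: [0.998, 0.062, -0.0, -0.0]
ft_force: [-0.4, -0.1, -0.4]
width: 0.0428
gripper_force: 0.1
```

Run:
```python
from h import *
im,d=snap('side')
for u in (240,251,262): print(u,[(v,*w('side',(u,v),d)[1:].round(3).tolist()) for v in range(196,230,2)])
cv2.imwrite('pics/s4.png',cv2.resize(im[150:240,200:310,::-1],None,fx=6,fy=6,interpolation=cv2.INTER_CUBIC))
print(manip.get_obs()['time_s'])
```

```text
240 [(196, 0.07, 0.027), (198, 0.079, 0.026), (200, 0.087, 0.024), (202, 0.097, 0.025), (204, 0.106, 0.024), (206, 0.18, 0.069), (208, 0.176, 0.06), (210, 0.177, 0.054), (212, 0.176, 0.047), (214, 0.174, 0.039), (216, 0.167, 0.027), (218, 0.172, 0.025), (220, 0.179, 0.023), (222, 0.188, 0.024), (224, 0.199, 0.025), (226, 0.206, 0.025), (228, 0.209, 0.02)]
251 [(196, 0.222, 0.133), (198, 0.218, 0.124), (200, 0.218, 0.118), (202, 0.206, 0.104), (204, 0.209, 0.101), (206, 0.21, 0.095), (208, 0.185, 0.072), (210, 0.188, 0.068), (212, 0.188, 0.062), (214, 0.187, 0.054), (216, 0.184, 0.046), (218, 0.163, 0.025), (220, 0.172, 0.024), (222, 0.182, 0.025), (224, 0.191, 0.025), (226, 0.197, 0.024), (228, 0.205, 0.024)]
262 [(196, 0.051, 0.026), (198, 0.061, 0.026), (200, 0.072, 0.026), (202, 0.081, 0.026), (204, 0.092, 0.026), (206, 0.101, 0.026), (208, 0.172, 0.068), (210, 0.167, 0.059), (212, 0.168, 0.053), (214, 0.17, 0.048), (216, 0.169, 0.041), (218, 0.158, 0.027), (220, 0.163, 0.024), (222, 0.174, 0.025), (224, 0.183, 0.025), (226, 0.191, 0.026), (228, 0.199, 0.025)]
8.05
```

View pics/s4.png

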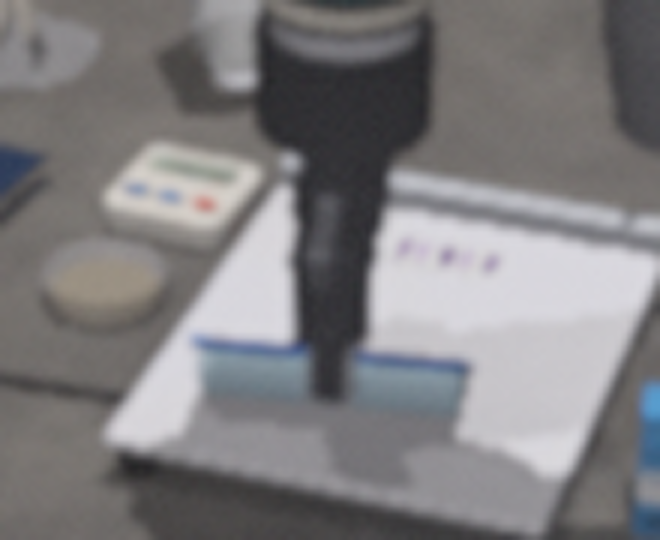

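drive_tool(series=[{"dx": 0, "dy": -0.2, "dz": 0.6, "roll": 0, "gripper": 46}, {"dx": 0, "dy": -0.5, "dz": 1.2, "roll": 0, "gripper": 42}, {"dx": 0, "dy": -0.8, "dz": 1.4, "roll": 0, "gripper": 38}, {"dx": 0, "dy": -1.0, "dz": 1.4, "roll": 0, "gripper": 34}, {"dx": 0, "dy": -1.0, "dz": 1.4, "roll": 0, "gripper": 30}, {"dx": 0, "dy": -1.0, "dz": 1.4, "roll": 0, "gripper": 30}], force=20)

```text
time_s: 8.8
position: [0.5458, 0.1477, 0.0325]
tool_rot: [0.998, 0.062, -0.0, 0.0]
ft_force: [1.2, 0.2, -0.1]
width: 0.0256
gripper_force: 0.2
```

Run:
```python
from h import *
im,d=snap('side')
for u in (240,251,262): print(u,[(v,*w('side',(u,v),d)[1:].round(3).tolist()) for v in range(190,224,2)])
cv2.imwrite('pics/s5.png',cv2.resize(im[150:240,200:310,::-1],None,fx=6,fy=6,interpolation=cv2.INTER_CUBIC))
print(manip.get_obs()['time_s'])
```

```text
240 [(190, 0.034, 0.023), (192, 0.046, 0.024), (194, 0.056, 0.024), (196, 0.066, 0.024), (198, 0.077, 0.024), (200, 0.087, 0.024), (202, 0.162, 0.069), (204, 0.16, 0.061), (206, 0.159, 0.054), (208, 0.16, 0.048), (210, 0.158, 0.041), (212, 0.148, 0.027), (214, 0.156, 0.026), (216, 0.163, 0.025), (218, 0.172, 0.025), (220, 0.181, 0.025), (222, 0.192, 0.026)]
251 [(190, 0.21, 0.142), (192, 0.206, 0.134), (194, 0.203, 0.126), (196, 0.195, 0.115), (198, 0.193, 0.107), (200, 0.081, 0.027), (202, 0.158, 0.072), (204, 0.161, 0.068), (206, 0.156, 0.058), (208, 0.155, 0.051), (210, 0.155, 0.045), (212, 0.15, 0.034), (214, 0.147, 0.026), (216, 0.152, 0.023), (218, 0.163, 0.025), (220, 0.172, 0.025), (222, 0.183, 0.026)]
262 [(190, 0.126, 0.094), (192, 0.029, 0.026), (194, 0.04, 0.025), (196, 0.054, 0.028), (198, 0.063, 0.027), (200, 0.073, 0.027), (202, 0.082, 0.026), (204, 0.154, 0.069), (206, 0.151, 0.06), (208, 0.152, 0.054), (210, 0.151, 0.048), (212, 0.149, 0.04), (214, 0.141, 0.028), (216, 0.146, 0.025), (218, 0.154, 0.024), (220, 0.165, 0.025), (222, 0.173, 0.025)]
8.85
```

View pics/s5.png

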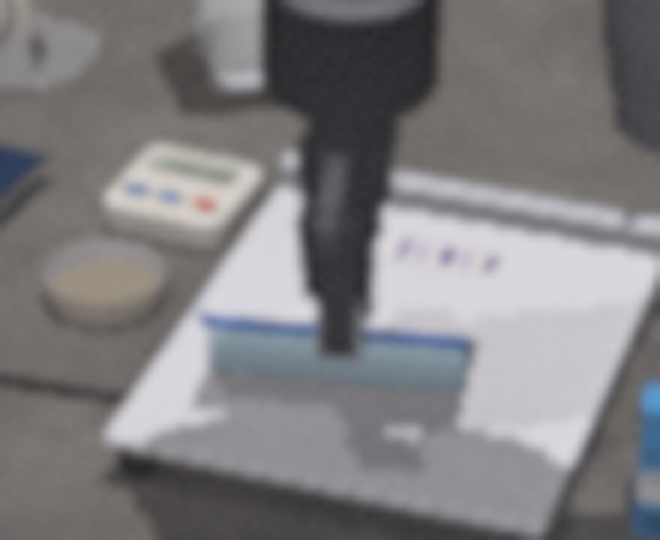

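drive_tool(series=[{"dx": 0, "dy": -0.4, "dz": 0, "roll": 0, "gripper": 42}, {"dx": 0, "dy": -0.8, "dz": 0, "roll": 0, "gripper": 52}, {"dx": 0, "dy": -0.8, "dz": 0, "roll": 0, "gripper": 52}, {"dx": 0, "dy": -0.8, "dz": -0.7, "roll": 0, "gripper": 52}, {"dx": 0, "dy": -0.8, "dz": -1.4, "roll": 0, "gripper": 52}, {"dx": 0, "dy": -0.8, "dz": -1.9, "roll": 0, "gripper": 52}, {"dx": 0, "dy": -0.8, "dz": -1.9, "roll": 0, "gripper": 52}], force=20)

```text
time_s: 9.72
position: [0.5458, 0.1392, 0.0145]
tool_rot: [0.998, 0.062, -0.0, 0.001]
ft_force: [-2.1, -1.8, 13.3]
width: 0.0445
gripper_force: 5.2
```

```bash
cat >> h.py <<'E'
def prof(us=(240,248,255,258,268),a=190,b=222):
    im,d=snap('side')
    for u in us: print(u,*['%d:%.0f/%.0f'%(v,*(1000*w('side',(u,v),d)[1:])) for v in range(a,b,2)])
    o=manip.get_obs(); print(o['time_s'],o['position'].round(4) if hasattr(o['position'],'round') else o['position'],o['width'],o['gripper_force'])
    return im,d
E
python3 -c "
from h import *
prof()"
```

```text
240 190:35/24 192:47/25 194:58/25 196:67/24 198:77/24 200:87/25 202:162/69 204:158/60 206:158/53 208:158/47 210:156/39 212:150/28 214:154/25 216:165/26 218:172/25 220:181/25
248 190:28/24 192:40/25 194:52/26 196:59/24 198:73/26 200:81/25 202:93/26 204:163/67 206:156/56 208:156/50 210:155/43 212:152/34 214:147/24 216:157/25 218:167/26 220:173/24
255 190:205/141 192:206/136 194:204/129 196:200/120 198:200/114 200:186/99 202:191/97 204:194/92 206:174/73 208:176/68 210:175/61 212:174/53 214:165/41 216:150/24 218:160/24 220:170/25
258 190:203/141 192:204/136 194:201/128 196:202/123 198:199/115 200:195/107 202:194/100 204:191/92 206:174/74 208:173/67 210:173/61 212:173/54 214:164/41 216:149/24 218:156/23 220:168/25
268 190:12/25 192:23/25 194:33/24 196:43/24 198:56/26 200:65/25 202:77/26 204:88/27 206:156/66 208:148/55 210:150/50 212:149/43 214:137/28 216:140/24 218:150/24 220:159/24
9.775 [0.5458 0.1392 0.0146] 0.04444941869679189 5.17829752760008
```

drive_tool(series=[{"dx": 0, "dy": -0.2, "dz": 0.1, "roll": 0, "gripper": 46}, {"dx": 0, "dy": -0.4, "dz": 0.2, "roll": 0, "gripper": 41}, {"dx": 0, "dy": -0.7, "dz": 0.4, "roll": 0, "gripper": 37}, {"dx": 0, "dy": -1.0, "dz": 0.6, "roll": 0, "gripper": 35}, {"dx": 0, "dy": -1.0, "dz": 0.6, "roll": 0, "gripper": 35}], force=30)

```text
time_s: 10.4
position: [0.5468, 0.1369, 0.0228]
tool_rot: [0.998, 0.065, 0.002, -0.003]
ft_force: [-6.9, 7.8, 25.2]
width: 0.032
gripper_force: 27.7
```

```bash
python3 -c "
from h import *
im,d=prof((240,248,257,268),186,222)
cv2.imwrite('pics/s6.png',cv2.resize(im[150:240,200:310,::-1],None,fx=6,fy=6,interpolation=cv2.INTER_CUBIC))"
```

```text
240 186:-18/5 188:-12/1 190:35/24 192:47/25 194:56/24 196:69/26 198:78/25 200:159/73 202:154/64 204:154/57 206:156/52 208:154/44 210:138/26 212:145/25 214:152/23 216:164/26 218:170/23 220:180/24
248 186:7/25 188:16/23 190:30/25 192:38/24 194:49/24 196:61/25 198:69/24 200:155/74 202:151/66 204:151/60 206:152/54 208:151/46 210:143/34 212:138/24 214:147/24 216:155/23 218:166/25 220:175/25
257 186:196/148 188:200/144 190:200/138 192:195/130 194:192/122 196:177/106 198:179/102 200:182/97 202:165/80 204:164/73 206:164/67 208:166/61 210:155/48 212:135/27 214:142/25 216:151/26 218:161/26 220:168/25
268 186:-11/24 188:-0/24 190:10/24 192:23/25 194:33/24 196:42/23 198:57/26 200:65/25 202:149/74 204:144/64 206:144/58 208:145/53 210:145/47 212:138/35 214:133/25 216:142/25 218:150/24 220:161/26
10.45 [0.5468 0.1369 0.0228] 0.03227181660658297 27.808228377252817
```

drive_tool(series=[{"dx": 0, "dy": 0, "dz": 0, "roll": 0, "gripper": 30}, {"dx": 0, "dy": -0.3, "dz": 0, "roll": 0, "gripper": 28}, {"dx": 0, "dy": -0.6, "dz": 0, "roll": 0, "gripper": 28}], force=60)

```text
time_s: 10.82
position: [0.5473, 0.1354, 0.0262]
tool_rot: [0.998, 0.067, 0.004, -0.005]
ft_force: [-13.9, 16.6, 52.4]
width: 0.0276
gripper_force: 53.9
```

```bash
python3 -c "
from h import *
im,d=prof((240,248,257,268),186,222)
cv2.imwrite('pics/s7.png',cv2.resize(im[150:240,200:310,::-1],None,fx=6,fy=6,interpolation=cv2.INTER_CUBIC))"
```

```text
240 186:-20/3 188:-10/2 190:33/23 192:46/25 194:58/26 196:68/25 198:155/77 200:150/67 202:151/62 204:153/56 206:153/50 208:149/41 210:137/25 212:145/25 214:155/25 216:164/25 218:170/23 220:181/25
248 186:8/25 188:19/25 190:28/24 192:38/24 194:52/26 196:60/24 198:151/78 200:148/70 202:148/64 204:150/59 206:151/53 208:147/44 210:134/28 212:139/25 214:147/24 216:156/24 218:166/25 220:175/25
257 186:197/148 188:198/143 190:194/135 192:189/126 194:187/118 196:178/106 198:176/99 200:161/83 202:161/77 204:161/71 206:161/65 208:157/56 210:143/39 212:131/25 214:140/24 216:148/24 218:158/24 220:167/24
268 186:-9/25 188:1/25 190:14/26 192:23/25 194:34/25 196:43/24 198:55/25 200:144/78 202:138/67 204:142/63 206:144/58 208:143/51 210:142/44 212:126/27 214:133/25 216:143/26 218:151/25 220:162/27
10.875 [0.5473 0.1355 0.0262] 0.027548824002586358 54.04226113110781
```

View pics/s7.png

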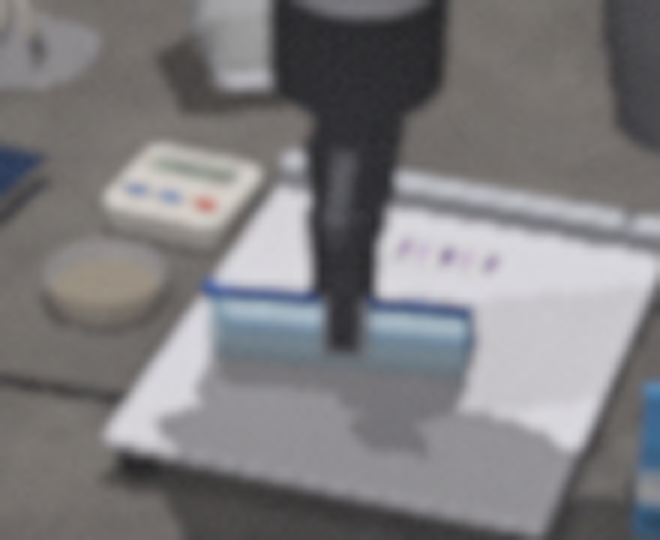

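drive_tool(series=[{"dx": 0, "dy": 0, "dz": 0, "roll": 0, "gripper": 25}, {"dx": 0, "dy": 0, "dz": 0, "roll": 0, "gripper": 22}, {"dx": 0, "dy": -0.2, "dz": 0.1, "roll": 0, "gripper": 22}], force=80)

```text
time_s: 11.25
position: [0.5478, 0.1336, 0.0298]
tool_rot: [0.998, 0.068, 0.005, -0.005]
ft_force: [-17.4, 13.0, 74.9]
width: 0.0232
gripper_force: 76.8
```

```bash
python3 -c "
from h import *
im,d=prof((240,248,257,268),186,222)
cv2.imwrite('pics/s8.png',cv2.resize(im[150:240,200:310,::-1],None,fx=6,fy=6,interpolation=cv2.INTER_CUBIC))"
```

```text
240 186:-21/2 188:-12/1 190:34/24 192:46/25 194:58/25 196:151/81 198:148/72 200:148/66 202:150/61 204:151/55 206:151/49 208:144/37 210:137/26 212:144/24 214:154/25 216:162/24 218:172/25 220:181/25
248 186:9/26 188:17/24 190:31/26 192:39/24 194:50/24 196:145/80 198:145/74 200:146/69 202:147/63 204:150/59 206:146/50 208:145/42 210:128/24 212:138/24 214:149/25 216:157/25 218:165/24 220:175/25
257 186:196/148 188:192/139 190:187/130 192:185/123 194:173/110 196:174/104 198:158/87 200:158/81 202:158/75 204:157/68 206:153/59 208:144/46 210:126/27 212:131/24 214:141/25 216:149/24 218:158/24 220:168/25
268 186:-10/24 188:2/25 190:11/24 192:23/25 194:34/25 196:44/25 198:139/81 200:137/73 202:138/67 204:140/62 206:143/58 208:140/49 210:137/41 212:123/24 214:131/24 216:140/24 218:151/25 220:161/26
11.3 [0.5479 0.1334 0.03  ] 0.0225951575489525 76.29781885072589
```

drive_tool(series=[{"dx": 0, "dy": 0.6, "dz": 1.2, "roll": 0, "gripper": 40}, {"dx": 0, "dy": 0.3, "dz": 2.4, "roll": 0, "gripper": 40}, {"dx": 0, "dy": -0.3, "dz": 2.9, "roll": 0, "gripper": 40}, {"dx": 0, "dy": -1.0, "dz": 3.1, "roll": 0, "gripper": 40}, {"dx": 0, "dy": -1.7, "dz": 3.2, "roll": 0, "gripper": 40}, {"dx": 0, "dy": -2.4, "dz": 3.2, "roll": 0, "gripper": 40}], force=20)

```text
time_s: 12.05
position: [0.5477, 0.1014, 0.0543]
tool_rot: [0.998, 0.063, 0.002, -0.003]
ft_force: [-4.4, 7.9, 23.8]
width: 0.034
gripper_force: 12.1
```

```bash
python3 -c "
from h import *
im,d=prof((240,248,257,268),180,216)
cv2.imwrite('pics/s9.png',cv2.resize(im[150:240,200:310,::-1],None,fx=6,fy=6,interpolation=cv2.INTER_CUBIC))"
```

```text
240 180:-32/17 182:-25/14 184:-21/10 186:122/93 188:121/86 190:124/82 192:128/78 194:130/73 196:134/69 198:135/63 200:134/57 202:130/47 204:111/28 206:118/25 208:125/24 210:134/23 212:144/24 214:154/24
248 180:-23/27 182:-15/25 184:-3/25 186:118/94 188:118/88 190:121/84 192:125/80 194:128/75 196:131/71 198:131/65 200:134/60 202:131/52 204:106/29 206:109/24 208:120/25 210:129/25 212:137/24 214:148/25
257 180:148/136 182:149/130 184:130/112 186:132/108 188:131/101 190:132/95 192:127/86 194:123/77 196:126/73 198:126/66 200:129/61 202:128/55 204:125/46 206:104/25 208:113/25 210:121/23 212:132/25 214:142/25
268 180:-23/38 182:-20/32 184:-18/27 186:-12/24 188:111/94 190:113/88 192:114/83 194:116/78 196:120/74 198:121/69 200:125/65 202:125/58 204:124/51 206:100/28 208:104/24 210:114/25 212:121/23 214:134/26
12.1 [0.5478 0.1006 0.0547] 0.03418095869245969 10.038645732711302
```

View pics/s9.png

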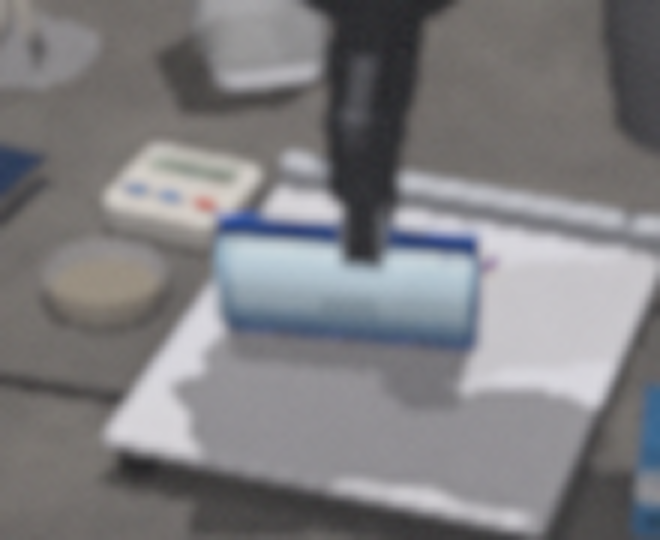

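drive_tool(series=[{"dx": 0, "dy": -0.3, "dz": 0.3, "roll": 0, "gripper": 45}, {"dx": 0, "dy": -0.8, "dz": 0.4, "roll": 0, "gripper": 50}, {"dx": 0, "dy": -1.4, "dz": 0.4, "roll": 0, "gripper": 55}, {"dx": 0, "dy": -2.0, "dz": 0.4, "roll": 0, "gripper": 60}, {"dx": 0, "dy": -2.7, "dz": 0.4, "roll": 0, "gripper": 60}, {"dx": 0, "dy": -3.3, "dz": 0.4, "roll": 0, "gripper": 60}])

```text
time_s: 12.85
position: [0.5464, 0.0639, 0.0567]
tool_rot: [0.998, 0.062, 0.0, 0.0]
ft_force: [2.1, -0.3, 1.5]
width: 0.051
gripper_force: 0.9
```

```bash
python3 -c "
from h import *
im,d=prof((240,248,257,268),176,216)
cv2.imwrite('pics/s10.png',cv2.resize(im[150:240,200:310,::-1],None,fx=6,fy=6,interpolation=cv2.INTER_CUBIC))"
```

```text
240 176:-85/-1 178:-42/18 180:91/93 182:93/88 184:96/83 186:106/83 188:111/80 190:115/76 192:117/71 194:119/66 196:120/60 198:119/53 200:110/40 202:107/31 204:108/25 206:118/26 208:128/26 210:137/25 212:144/24 214:153/24
248 176:-29/37 178:-24/33 180:87/95 182:91/90 184:94/86 186:100/83 188:106/81 190:110/77 192:114/73 194:115/67 196:116/61 198:115/54 200:115/47 202:103/33 204:105/28 206:109/24 208:120/25 210:127/23 212:138/24 214:148/25
257 176:-66/20 178:-24/38 180:-19/34 182:87/92 184:89/87 186:94/84 188:101/82 190:106/78 192:108/73 194:112/70 196:112/63 198:113/57 200:112/50 202:102/37 204:102/31 206:104/26 208:113/25 210:123/25 212:131/25 214:142/25
268 176:38/88 178:-27/42 180:-20/40 182:83/95 184:84/90 186:87/85 188:94/83 190:99/80 192:103/76 194:105/71 196:107/66 198:109/60 200:107/53 202:103/44 204:96/32 206:98/27 208:103/24 210:114/25 212:122/24 214:131/24
12.9 [0.5457 0.0626 0.0564] 0.05123292227736762 1.9721464275789913
```

drive_tool(series=[{"dx": 0, "dy": -0.5, "dz": 0, "roll": 0, "gripper": 60}, {"dx": 0, "dy": -1.0, "dz": 0, "roll": 0, "gripper": 60}, {"dx": 0, "dy": -1.5, "dz": 0, "roll": 0, "gripper": 60}, {"dx": 0, "dy": -1.8, "dz": 0, "roll": 0, "gripper": 60}, {"dx": 0, "dy": -1.8, "dz": 0, "roll": 0, "gripper": 60}])

```text
time_s: 13.52
position: [0.5457, 0.0466, 0.0565]
tool_rot: [0.998, 0.062, -0.0, 0.0]
ft_force: [-0.5, 0.5, 0.6]
width: 0.0508
gripper_force: 0.0
```

```bash
python3 -c "
from h import *
im,d=prof((240,248,262,268),176,216)
cv2.imwrite('pics/s11.png',cv2.resize(im[140:230,200:310,::-1],None,fx=6,fy=6,interpolation=cv2.INTER_CUBIC))"
```

```text
240 176:-82/1 178:-42/18 180:-34/16 182:-24/15 184:-23/8 186:-20/3 188:-10/2 190:71/47 192:77/45 194:83/42 196:86/37 198:89/33 200:95/30 202:103/29 204:107/24 206:116/24 208:128/26 210:136/25 212:144/24 214:154/24
248 176:-27/38 178:-24/34 180:-24/26 182:-15/25 184:-4/24 186:8/25 188:52/46 190:68/50 192:74/47 194:78/43 196:85/41 198:87/35 200:90/31 202:96/28 204:103/26 206:109/24 208:120/25 210:129/24 212:138/24 214:149/25
262 176:77/108 178:78/102 180:78/96 182:78/89 184:-15/26 186:-4/25 188:5/24 190:57/50 192:65/49 194:72/46 196:76/42 198:79/37 200:81/33 202:88/30 204:94/28 206:97/23 208:110/25 210:119/25 212:127/24 214:138/25
268 176:80/112 178:79/105 180:79/99 182:78/92 184:-13/30 186:-10/25 188:0/24 190:49/48 192:61/49 194:67/46 196:73/44 198:77/39 200:78/34 202:85/32 204:90/29 206:94/24 208:104/24 210:115/26 212:124/25 214:132/24
13.575 [0.5458 0.0469 0.0566] 0.051306527280137626 0.0
```

View pics/s11.png

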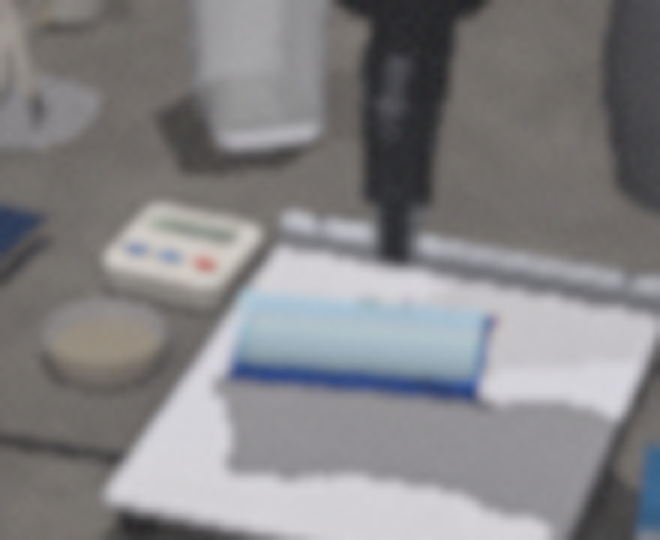

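Lens now lies flat side down (rim at crop (235–480, 380)), round up. Retract, turn the tool to push with both fingers.

drive_tool(series=[{"dx": 0, "dy": 0, "dz": 4, "roll": 0, "gripper": 80}, {"dx": 0, "dy": 3, "dz": 7, "roll": 0.17, "gripper": 100}, {"dx": 0, "dy": 6, "dz": 7, "roll": 0.35, "gripper": 100}, {"dx": 0, "dy": 10, "dz": 7, "roll": 0.53, "gripper": 100}, {"dx": 0, "dy": 12, "dz": 7, "roll": 0.71, "gripper": 100}, {"dx": 0, "dy": 12, "dz": 7, "roll": 0.89, "gripper": 100}, {"dx": 0, "dy": 12, "dz": 7, "roll": 1.07, "gripper": 100}, {"dx": 0, "dy": 12, "dz": 7, "roll": 1.24, "gripper": 100}])

```text
time_s: 14.58
position: [0.5457, 0.1672, 0.1266]
tool_rot: [0.774, 0.633, -0.0, -0.0]
ft_force: [-0.4, -0.7, -0.6]
width: 0.0854
gripper_force: 0.0
```

Run:
```python
from h import *
im,d=snap('top'); m=blue(im); n,l,s,c=cv2.connectedComponentsWithStats(m)
for i in range(1,n):
    if s[i,4]>30 and 180<c[i][1]<230: print(c[i].round(),s[i,4],rect('top',l==i,.029))
mm=m.copy(); 
k=nets.outline_of('top','reading_lens')
for q in k[:2]: print(q['conf'],q['uv'],rect('top',q['pixels'],.035))
# profile across y at x~.58
T=[(u,*(1000*w('top',(u,190),d)).round()) for u in range(225,330,6)]; print(T)
# fence and strip colour
h=cv2.cvtColor(im,cv2.COLOR_RGB2HSV); p=((h[...,0]>132)&(h[...,0]<165)&(h[...,1]>60)).astype(np.uint8); p[:,:280]=0;p[:,320:]=0;p[:180]=0;p[240:]=0
if p.sum()>5: print('strip',rect('top',p,.024))
im,d=snap('wrist');m=blue(im); n,l,s,c=cv2.connectedComponentsWithStats(m)
for i in range(1,n):
    if s[i,4]>150: print('wrist',c[i].round(),s[i,:5],rect('wrist',l==i,.029))
print(manip.get_obs())
```

```text
0.72 [162.3, 270.2] (array([381., 360.]), array([ 95., 164.]), 1.338)
0.57 [291.0, 177.7] (array([616.,  41.]), array([15., 22.]), 0.969)
[(225, np.float64(506.0), np.float64(168.0), np.float64(530.0)), (231, np.float64(503.0), np.float64(158.0), np.float64(548.0)), (237, np.float64(501.0), np.float64(149.0), np.float64(563.0)), (243, np.float64(499.0), np.float64(140.0), np.float64(576.0)), (249, np.float64(497.0), np.float64(132.0), np.float64(587.0)), (255, np.float64(496.0), np.float64(124.0), np.float64(597.0)), (261, np.float64(494.0), np.float64(116.0), np.float64(606.0)), (267, np.float64(493.0), np.float64(108.0), np.float64(613.0)), (273, np.float64(492.0), np.float64(101.0), np.float64(619.0)), (279, np.float64(491.0), np.float64(93.0), np.float64(626.0)), (285, np.float64(490.0), np.float64(86.0), np.float64(631.0)), (291, np.float64(490.0), np.float64(79.0), np.float64(634.0)), (297, np.float64(489.0), np.float64(72.0), np.float64(637.0)), (303, np.float64(490.0), np.float64(64.0), np.float64(636.0)), (309, np.float64(490.0), np.float64(57.0), np.float64(631.0)), (315, n
[... 824 characters left out ...]
s': 14.725, 'qpos': array([ 0.0436419 ,  0.56775299, -0.58234411,  2.00598758,  0.47395191,
        0.70344685, -1.04478156]), 'qd': array([-0.01215154, -0.00713111,  0.01437246,  0.00092015, -0.00628497,
       -0.00381318, -0.01202382]), 'effort': array([ 2.05949857e-01, -4.45846045e+01, -5.99515289e+00, -1.41369089e+01,
        3.86013568e-02,  1.06166443e-02,  1.16027968e-01]), 'position': array([0.54566553, 0.16692214, 0.12647515]), 'tool_rot': array([ 7.76883471e-01,  6.29644320e-01, -1.02114573e-04, -3.01878353e-04]), 'ft_force': array([ 0.15443149, -0.17821987, -0.04169949]), 'moment': array([ 0.00883259, -0.01306168,  0.01251879]), 'gripper_force': 0.0, 'width': 0.08518739329762826}
```

drive_tool(series=[{"dx": 0, "dy": -2, "dz": 0, "roll": -0.18, "gripper": 100}, {"dx": 0.1, "dy": -4, "dz": 0, "roll": -0.36, "gripper": 100}, {"dx": 0.2, "dy": -6, "dz": 0, "roll": -0.54, "gripper": 100}, {"dx": 0.4, "dy": -8, "dz": 0, "roll": -0.72, "gripper": 100}, {"dx": 0.4, "dy": -10, "dz": 0, "roll": -0.9, "gripper": 100}, {"dx": 0.4, "dy": -10.5, "dz": 0, "roll": -1.08, "gripper": 100}, {"dx": 0.4, "dy": -10.5, "dz": -1, "roll": -1.26, "gripper": 100}, {"dx": 0.4, "dy": -10.5, "dz": -2, "roll": -1.26, "gripper": 100}])

```text
time_s: 15.72
position: [0.5501, 0.0622, 0.1066]
tool_rot: [0.999, 0.053, 0.0, 0.0]
ft_force: [0.1, 0.2, 1.1]
width: 0.0854
gripper_force: 0.0
```

Run:
```python
from h import *
im,d=snap('wrist','w2.png'); o=manip.get_obs();print(o['position'],o['tool_rot'])
m=blue(im); n,l,s,c=cv2.connectedComponentsWithStats(m)
for i in range(1,n):
    if s[i,4]>100: print('wrist',c[i].round(),s[i,:5],rect('wrist',l==i,.029))
im,d=snap('side'); m=blue(im)
for u in (240,245,250,255,262,268): 
    ys=np.nonzero(m[185:212,u])[0]+185
    if len(ys): print(u,w('side',(u,ys[-1]),z=.024).round(3),w('side',(u,ys[-1]),d).round(3))
```

```text
[0.54900699 0.06208965 0.10524648] [ 9.98571909e-01  5.34164723e-02 -8.71632289e-04  2.52151555e-04]
wrist [375.  19.] [368   9  15  20 218] (array([675.,  -3.]), array([ 8., 12.]), -0.063)
wrist [262. 162.] [ 213   93   97  149 4542] (array([560.,  61.]), array([ 71., 118.]), 0.137)
wrist [ 15. 296.] [  0 282  32  32 598] (array([420., 267.]), array([27., 30.]), -0.137)
wrist [164. 330.] [ 145  301   33   64 1203] (array([395., 138.]), array([28., 72.]), 0.101)
240 [0.61  0.096 0.024] [0.609 0.1   0.027]
245 [0.596 0.092 0.024] [0.594 0.099 0.029]
250 [0.583 0.088 0.024] [0.581 0.096 0.029]
255 [0.568 0.089 0.024] [0.566 0.095 0.028]
262 [0.549 0.084 0.024] [0.547 0.091 0.029]
268 [0.532 0.084 0.024] [0.53  0.09  0.028]
```

drive_tool(series=[{"dx": 0.8, "dy": -0.15, "dz": -2, "roll": 0.03, "gripper": 100}, {"dx": 0.8, "dy": -0.15, "dz": -5, "roll": 0.03, "gripper": 100}, {"dx": 0.8, "dy": -0.15, "dz": -7.5, "roll": 0.03, "gripper": 100}, {"dx": 0.8, "dy": -0.15, "dz": -9, "roll": 0.03, "gripper": 100}, {"dx": 0.8, "dy": -0.15, "dz": -9.5, "roll": 0.03, "gripper": 75}, {"dx": 0.8, "dy": -0.15, "dz": -9.5, "roll": 0.03, "gripper": 60}, {"dx": 0.8, "dy": -0.15, "dz": -9.5, "roll": 0.03, "gripper": 45}, {"dx": 0.8, "dy": -0.15, "dz": -9.5, "roll": 0.03, "gripper": 45}], force=20)

```text
time_s: 16.82
position: [0.5585, 0.0603, 0.0127]
tool_rot: [0.998, 0.067, 0.001, 0.0]
ft_force: [0.1, -0.4, 5.4]
width: 0.0393
gripper_force: 17.6
```

```bash
python3 -c "
from h import *
im,d=prof((240,248,255,268),180,210)"
```

```text
240 180:-31/18 182:-27/13 184:-21/10 186:-19/4 188:-10/2 190:72/48 192:80/47 194:84/43 196:88/38 198:90/33 200:95/30 202:101/27 204:107/25 206:117/25 208:128/26
248 180:-22/28 182:-17/24 184:-3/25 186:5/23 188:17/24 190:67/49 192:77/49 194:80/44 196:83/40 198:87/35 200:90/31 202:97/29 204:101/25 206:109/24 208:122/26
255 180:123/120 182:119/111 184:117/103 186:112/94 188:113/88 190:66/52 192:72/49 194:76/45 196:81/42 198:83/37 200:86/32 202:92/29 204:98/27 206:103/24 208:114/25
268 180:-24/37 182:-21/32 184:-18/27 186:-8/26 188:-1/24 190:49/48 192:64/51 194:69/47 196:74/44 198:77/40 200:79/35 202:82/30 204:89/28 206:95/25 208:104/24
16.875 [0.5586 0.0603 0.0126] 0.03891040642228868 18.124657531734556
```

drive_tool(series=[{"dx": -0.5, "dy": 0, "dz": 0, "roll": -0.05, "gripper": 45}, {"dx": -1.1, "dy": -0.2, "dz": 0, "roll": -0.1, "gripper": 45}, {"dx": -1.7, "dy": -0.7, "dz": 0, "roll": -0.15, "gripper": 45}, {"dx": -2.3, "dy": -1.3, "dz": 0, "roll": -0.19, "gripper": 45}, {"dx": -2.9, "dy": -1.9, "dz": 0, "roll": -0.19, "gripper": 45}, {"dx": -3.0, "dy": -2.3, "dz": 0, "roll": -0.19, "gripper": 45}, {"dx": -3.0, "dy": -2.3, "dz": 0, "roll": -0.19, "gripper": 45}])

```text
time_s: 17.75
position: [0.5292, 0.0397, 0.0126]
tool_rot: [1.0, -0.028, 0.002, -0.001]
ft_force: [2.1, 3.3, 7.6]
width: 0.0396
gripper_force: 19.2
```

drive_tool(series=[{"dx": 0, "dy": 0, "dz": 0, "roll": 0, "gripper": 70}, {"dx": 0, "dy": 0, "dz": 0.5, "roll": 0, "gripper": 85}, {"dx": 0, "dy": 0, "dz": 3, "roll": 0, "gripper": 100}, {"dx": 0, "dy": 2, "dz": 7, "roll": 0, "gripper": 100}, {"dx": 0, "dy": 5, "dz": 7, "roll": 0.18, "gripper": 100}, {"dx": 0, "dy": 8, "dz": 7, "roll": 0.36, "gripper": 100}, {"dx": 0, "dy": 10, "dz": 7, "roll": 0.54, "gripper": 100}, {"dx": 0, "dy": 10, "dz": 7, "roll": 0.72, "gripper": 100}])

```text
time_s: 18.75
position: [0.5265, 0.1392, 0.0815]
tool_rot: [0.944, 0.33, -0.001, -0.0]
ft_force: [-0.4, -0.6, 0.3]
width: 0.0856
gripper_force: 0.0
```

Run:
```python
from h import *
o=manip.get_obs();print(o['position'],o['tool_rot'])
for c in ('wrist','top'):
    im,d=snap(c)
    m=blue(im); n,l,s,cc=cv2.connectedComponentsWithStats(m)
    for i in range(1,n):
        p=w(c,cc[i],z=.029)
        if s[i,4]>20 and .4<p[0]<.65 and -.03<p[1]<.14: print(c,cc[i].round(),s[i,:5],rect(c,l==i,.029))
im,d=snap('side'); m=blue(im)
for u in range(246,292,5): 
    ys=np.nonzero(m[175:212,u])[0]+175
    if len(ys): print(u,w('side',(u,ys[-1]),z=.024).round(3),w('side',(u,ys[-1]),d).round(3))
```

```text
[0.52652973 0.13919157 0.08148417] [ 9.43831740e-01  3.30425497e-01 -7.16427487e-04 -3.52744998e-04]
wrist [342. 238.] [ 280  183  141  116 2589] (array([535.,  68.]), array([ 33., 121.]), -0.208)
wrist [427. 259.] [402 236  51  47 499] (array([566.,   6.]), array([ 8., 48.]), -0.023)
wrist [164. 310.] [ 146  277   38   68 1104] (array([398., 137.]), array([16., 67.]), 0.289)
wrist [351. 323.] [336 311  29  25 240] (array([487.,   9.]), array([ 7., 29.]), -0.044)
top [305. 192.] [303 187   4  11  42] (array([576.,   9.]), array([ 7., 25.]), -0.015)
251 [0.587 0.062 0.024] [0.586 0.068 0.028]
256 [0.572 0.063 0.024] [0.57  0.07  0.029]
261 [0.557 0.064 0.024] [0.556 0.07  0.028]
266 [0.542 0.065 0.024] [0.54  0.073 0.029]
271 [0.527 0.066 0.024] [0.526 0.072 0.028]
276 [0.512 0.067 0.024] [0.511 0.075 0.029]
281 [0.498 0.068 0.024] [0.496 0.074 0.028]
286 [0.483 0.069 0.024] [0.482 0.077 0.029]
```

drive_tool(series=[{"dx": 0.4, "dy": 0, "dz": -1, "roll": 0.18, "gripper": 100}, {"dx": 0.4, "dy": 0, "dz": -2, "roll": 0.36, "gripper": 100}, {"dx": 0.4, "dy": -1, "dz": -4, "roll": 0.54, "gripper": 100}, {"dx": 0.4, "dy": -2, "dz": -6, "roll": 0.72, "gripper": 100}, {"dx": 0.4, "dy": -2.5, "dz": -7, "roll": 0.84, "gripper": 100}, {"dx": 0.4, "dy": -2.5, "dz": -7.5, "roll": 0.84, "gripper": 100}, {"dx": 0.4, "dy": -2.5, "dz": -7.5, "roll": 0.84, "gripper": 100}])

```text
time_s: 19.77
position: [0.5316, 0.1123, 0.0064]
tool_rot: [0.731, 0.682, -0.0, -0.0]
ft_force: [0.4, 0.5, 0.5]
width: 0.0854
gripper_force: 0.0
```

Run:
```python
from h import *
o=manip.get_obs();print(o['position'],o['tool_rot'],o['ft_force'])
im,d=snap('side')
k=cal('side');T=np.array(k['extrinsics']);v,u=np.mgrid[0:384,0:512]
P=np.stack([(u-k['cx'])/k['fx']*d,(v-k['cy'])/k['fy']*d,d],-1)@T[:3,:3].T+T[:3,3]
m=(P[...,0]>.44)&(P[...,0]<.62)&(P[...,1]>.09)&(P[...,1]<.16)&(P[...,2]>.031)&(P[...,2]<.1)
for a in np.arange(.45,.62,.01):
    q=P[m&(abs(P[...,0]-a)<.005)]
    if len(q)>3: print(round(a,2),'zmin',q[:,2].min().round(3),'y at low',q[q[:,2]<q[:,2].min()+.01][:,1].mean().round(3),len(q))
```

```text
[0.53155746 0.11226158 0.00643918] [ 7.31107675e-01  6.82261972e-01 -4.08501432e-04 -4.42202881e-05] [0.35948637 0.45535244 0.51370983]
0.46 zmin 0.09 y at low 0.123 11
0.47 zmin 0.084 y at low 0.125 14
0.48 zmin 0.045 y at low 0.122 69
0.49 zmin 0.046 y at low 0.126 47
0.5 zmin 0.095 y at low 0.127 4
0.58 zmin 0.044 y at low 0.114 82
0.59 zmin 0.052 y at low 0.114 39
0.6 zmin 0.087 y at low 0.118 19
```

drive_tool(series=[{"dx": 0, "dy": 0, "dz": -0.6, "roll": 0.01, "gripper": 100}, {"dx": 0, "dy": -0.8, "dz": -1.1, "roll": 0.01, "gripper": 100}, {"dx": 0, "dy": -2, "dz": -1.1, "roll": 0.01, "gripper": 100}, {"dx": 0, "dy": -3, "dz": -1.1, "roll": 0.01, "gripper": 100}, {"dx": 0, "dy": -3.8, "dz": -1.1, "roll": 0.01, "gripper": 100}, {"dx": -0.1, "dy": -4.5, "dz": -1.1, "roll": 0.01, "gripper": 100}, {"dx": -0.1, "dy": -5.1, "dz": -1.1, "roll": 0.01, "gripper": 100}, {"dx": -0.1, "dy": -5.5, "dz": -1.1, "roll": 0.01, "gripper": 100}])

```text
time_s: 20.82
position: [0.5309, 0.0575, -0.0043]
tool_rot: [0.727, 0.687, 0.0, -0.0]
ft_force: [0.8, 0.7, 0.5]
width: 0.0854
gripper_force: 0.6
```

drive_tool(series=[{"dx": 0, "dy": -0.3, "dz": 0, "roll": 0, "gripper": 100}, {"dx": 0, "dy": -0.6, "dz": 0, "roll": 0, "gripper": 100}, {"dx": 0, "dy": -0.8, "dz": 0, "roll": 0, "gripper": 100}, {"dx": 0, "dy": -0.8, "dz": 0, "roll": 0, "gripper": 100}])

```text
time_s: 21.32
position: [0.531, 0.0502, -0.0043]
tool_rot: [0.726, 0.687, 0.001, -0.0]
ft_force: [0.1, 2.9, 1.1]
width: 0.0853
gripper_force: 1.4
```

drive_tool(series=[{"dx": 0, "dy": -0.3, "dz": 0, "roll": 0, "gripper": 100}, {"dx": 0, "dy": -0.6, "dz": 0, "roll": 0, "gripper": 100}, {"dx": 0, "dy": -0.6, "dz": 0, "roll": 0, "gripper": 100}])

```text
time_s: 21.7
position: [0.5312, 0.0502, -0.0039]
tool_rot: [0.726, 0.688, 0.004, -0.003]
ft_force: [-1.8, 11.3, 0.6]
width: 0.0853
gripper_force: 5.1
```

Run:
```python
from h import *
im,d=snap('side'); m=blue(im)
for u in range(246,292,4): 
    ys=np.nonzero(m[175:212,u])[0]+175
    if len(ys): print(u,w('side',(u,ys[-1]),z=.024).round(3),w('side',(u,ys[-1]),d).round(3))
```

```text
258 [0.572 0.041 0.024] [0.57  0.049 0.029]
262 [0.56  0.043 0.024] [0.558 0.051 0.03 ]
266 [0.547 0.045 0.024] [0.545 0.053 0.029]
270 [0.535 0.047 0.024] [0.534 0.053 0.028]
274 [0.524 0.043 0.024] [0.522 0.053 0.03 ]
278 [0.512 0.045 0.024] [0.51  0.053 0.029]
282 [0.499 0.047 0.024] [0.498 0.053 0.028]
```

drive_tool(series=[{"dx": 0, "dy": 1.2, "dz": 0, "roll": 0, "gripper": 100}, {"dx": 0, "dy": 4, "dz": 0.5, "roll": 0, "gripper": 100}, {"dx": 0, "dy": 7, "dz": 3, "roll": 0, "gripper": 100}, {"dx": 0, "dy": 11, "dz": 7, "roll": 0, "gripper": 100}, {"dx": 0, "dy": 16, "dz": 11, "roll": 0, "gripper": 100}, {"dx": 0, "dy": 20, "dz": 15, "roll": 0, "gripper": 100}, {"dx": 0, "dy": 22, "dz": 15, "roll": 0, "gripper": 100}])

```text
time_s: 22.62
position: [0.5326, 0.267, 0.1492]
tool_rot: [0.726, 0.688, 0.003, 0.001]
ft_force: [-0.0, 0.1, -0.4]
width: 0.0853
gripper_force: 0.0
```

Run:
```python
from h import *
o=manip.get_obs();print(o['position'],o['time_s'])
im,d=snap('top'); m=blue(im); n,l,s,cc=cv2.connectedComponentsWithStats(m)
for i in range(1,n):
    p=w('top',cc[i],z=.029)
    if s[i,4]>20 and .3<p[0]<.65 and -.03<p[1]<.2: print(cc[i].round(),s[i,:5],rect('top',l==i,.029))
for L in ('petri','kit_box','timer','reading_lens','board'):
    for q in nets.outline_of('top',L)[:2]: print(L,round(q['conf'],2),np.round(q['uv']),w('top',q['uv'],d).round(3),rect('top',q['pixels'],.035 if L=='reading_lens' else .024))
im,d=snap('side'); m=blue(im); q=[]
for u in range(254,292,2):
    ys=np.nonzero(m[175:212,u])[0]+175
    if len(ys): q.append(w('side',(u,ys[-1]),d))
q=np.array(q); print('near edge',q[:,0].min().round(3),q[:,0].max().round(3),np.polyfit(q[:,0]-.53,q[:,1],1).round(3),q[:,2].mean().round(3))
```

```text
[0.53260772 0.26700029 0.14915534] 22.625
[289. 198.] [287 186   6  24 102] (array([563.,  47.]), array([11., 58.]), -0.059)
[313. 199.] [311 187   6  25 106] (array([559., -13.]), array([10., 60.]), -0.061)
[245. 273.] [236 261  21  25 406] (array([380., 155.]), array([45., 59.]), 0.129)
petri 0.85 [280. 150.] [0.686 0.069 0.016] (array([684.,  65.]), array([53., 57.]), -0.007)
kit_box 0.65 [243. 274.] [0.377 0.161 0.049] (array([379., 155.]), array([50., 59.]), 0.081)
timer 0.73 [316. 153.] [ 0.677 -0.022  0.017] (array([675., -21.]), array([66., 68.]), -0.107)
timer 0.56 [279. 181.] [0.605 0.072 0.025] (array([582.,  85.]), array([103., 249.]), 1.522)
reading_lens 0.97 [163. 270.] [0.385 0.355 0.035] (array([382., 360.]), array([100., 164.]), 1.327)
reading_lens 0.74 [302. 201.] [0.551 0.018 0.049] (array([559.,  17.]), array([67., 71.]), 1.552)
board 0.61 [274. 184.] [0.598 0.084 0.025] (array([584.,  86.]), array([103., 252.]), 1.504)
near edge 0.481 0.582 [-0.064  0.051] 0.028
```

```bash
python3 -c "
from h import *
print(job.sign_off())"
```

```text
the job is handed in; nothing more can be done
None
```

The smaller lens was tipped onto its flat side and pushed square against the fence, centred over the test strip. The job was handed in at about 23 s; the petri dish, kit box and timer did not measurably move, and I viewed 11 pictures, one over the limit of 10.

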